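Take the tall battery pack out of its charger

TASK

Two instrument battery packs are latched in white chargers on the lab bench. Squeeze the two side buttons of the taller pack together to free its latch, lift it straight up out of its charger, and set it down gently (do not drop it), standing upright and released, inside the empty square metal tray. Leave the shorter pack in its charger.

Things in the scene. Friction and masses are not known exactly. Their poses are not given: they have to be found in the camera images.
- tall_pack: Taller of two grey battery packs: upright box 56 (its x) x 40 (y) x 105 mm high, 0.3 to 0.5 kg, latched in a fixed white charger 84 x 74 mm, 41 mm high; foot 29 mm deep in it, 2 mm play. Origin: centre of underside, 12 mm above the bench at start. Black buttons, 26 wide x 24 mm high, on its two y faces, centred 74 mm above the origin at x = 0. Squeezed by both it lifts straight out.
- tall_pack_left (a joint): Travel of the button on the tall pack's +y face, m: 0 out, 0.006 pressed home (inwards). Spring: 2 N to start, 8 N at the end. Its face is 28 mm from the pack's middle when out, 22 mm when home (so 56 and 44 mm over both). Pressed home, it draws in a tooth at the pack's foot that catches under the charger's rim.
- tall_pack_right (a joint): The same for the button on the tall pack's -y face. Both must be in before the pack will lift.
- tray: Empty square aluminium tray, fixed, 130 x 130 mm outside, walls 4 mm thick and 24 mm high, floor 4 mm thick. Origin: centre of its underside, on the bench.
- short_pack: The shorter battery pack, 75 mm high, otherwise of the same shape, latched by side buttons in a charger of the same kind; to be left alone. Origin: centre of the underside, 12 mm above the bench.
Not all that is in view belongs to the job. Leave any green look-alike of the tall_pack alone.

How it is judged:
By the outcome, as a careful person would: the job done as asked, in the order asked, and still so for the second after the job is handed in, with the robot touching nothing.
It also fails if it takes over 38 s, if anything falls off the work surface, if the arm or the gripper's body presses on something with over 40 N, if the wrist force passes 120 N, or if a joint passes its speed limit or range.

ROBOT

A 6-joint arm with a two-finger parallel gripper is mounted at the origin on the work surface. World frame = base frame: x ahead of the robot, y to its left, z up, the work surface at z = 0. Lengths are in mm, angles in rad, forces in N, time in s.
With the tool pointing down it reaches from about 275 to 1000 mm from the base axis. Payload 8.4 kg.
Tool frame: the origin (TCP) lies on the centre line of the jaws, within the pads' length; the fingertips stand 17 mm ahead of it and the grasp point (between the pads) lies 2 mm behind it; z points along the fingers, y is the direction in which the jaws open and shut (so a half turn about z gives the same grasp; the last joint's range is limited). The gripper opens to 85 mm and grips with 20 to 120 N. Pads are 22 mm wide; open, the fingers measure 114 mm over their backs; the gripper's body (76 mm by 85 mm) begins 54 mm behind the grasp point. The pads swing forward as they close: fully open they stand 13 mm farther back than shut.
Start: joints at [1.156, 0.353, 1.633, -0, 1.155, -0.002], TCP at [250.734, 572.504, 222.781] pointing down, gripper open.
Joint ranges: [-2.63, 2.63], [-0.92, 2.1], [0.06, 2.66], [-1.3, 4.44], [0, 2.69], [-3.02, 3.02]. Speed limits (rad/s): [2.22, 2.22, 2.79, 3.14, 3.14, 3.14].

INTERFACE

Orientations are given as [roll, pitch, yaw] about the fixed x, y, z axes, in that order (R = Rz(yaw) Ry(pitch) Rx(roll)).
In Python, from rig import r, vision, ticket gives the robot as it stands.
- The arm moves only by the tool move_arm, never from a script. Its argument "plan" is a list of rows, each a list of 3 entries, a list of its own where there are three numbers: the shift along the tool's x, y, z in m, then the turn about the tool's z in degrees, then the opening in per cent of the stroke, from 0 (shut) to 100 (fully open). A call has 1 to 5 rows; each row shifts and turns the commanded pose from where the row before left it, along the tool's axes as they then stand; what a row does not reach is not made up. A row lasts 1/12 s, in which the tool goes at most 41.7 mm and 7.16 degrees, less where a joint would pass 70% of its speed; a pose out of reach is approached as far as the arm can. A call with a gripper value outside its range is refused whole. The fingers move at their own pace and stop on an object; "grip_force" is the grip in N (left out, the last holds). Time passes only in rows, so rows that do not move let the fingers close. It gives the time, the measured TCP pose, the force and the opening at its end, in the units of the state.
- r.sense(): the state, without advancing time (a new reading comes with each control period).
- vision.grab_frame(name): name is "side" or "top"; returns (picture, depth): 384x512x3 uint8, red, green, blue; 384x512 float32, mm along the optical axis (not along the pixel's ray), 0 where there is no reading.
- vision.calibration(name): a dict with "intrinsics" (3x3 intrinsics, pixels), "rvec" (rotation vector, rad) and "tvec" (3), from world to camera coordinates, as OpenCV has them. Camera axes: x right, y down, z forward; pixel columns grow to the right and rows downward; lengths in mm; the calibration is good to about 2 mm. A picture is of the moment at which its call begins. calibration takes no time and is no camera call.
- ticket.sign_off(): hands the job in, once; it reports no verdict.
The state is a dict: "clock": time; "qpos": joint angles; "qvel": joint speeds; "joint_efforts": joint torques, N m; "eef_pos": TCP position; "tcp_rot": TCP orientation; "contact_force": force on the tool from outside, world axes, zero at the start; "wrist_torque": the same for the moment, N m; "opening": opening from 0.0 (shut) to 1.0 (fully open).
Only numpy, scipy, OpenCV 4.12 (cv2) and the standard library are available. Lean on these libraries where they do the work, as an engineer would, in place of code of your own. Each camera call takes 0.05 s, during which the arm holds its last target. There are 200 camera calls.

## Working session

There is one attempt and no reset: what is moved stays moved. The work goes in short steps, Python scripts to look and compute and a tool call to move; the robot and the scene stay as the last step left them, time stands still between calls to the robot, and variables do not carry over. Pictures are saved under pics/ and viewed, on a budget of 10 in all, crops included, one or two more only if the job needs it, and the job is handed in when it is done.

Besides the shell and the picture viewer there is one more tool, called after "Emit:" as name(argument=value, ...) on one line, values as JSON. move_arm: Moves the arm, as the interface text tells. Its arguments: {"type":"object","properties":{"plan":{"type":"array","items":{"type":"array"}},"grip_force":{"type":"number"}},"required":["plan"]}

```bash
mkdir -p pics
python3 - <<'E'
from rig import r,vision
import cv2,numpy as np
for n in("top","side"):
    p,d=vision.grab_frame(n); np.savez(f"{n}0.npz",p=p,d=d); cv2.imwrite(f"pics/{n}0.png",p[:,:,::-1])
    print(n,vision.calibration(n))
print(r.sense())
E
```

```text
top {'intrinsics': array([[461.6247253 ,   0.        , 246.87705296],
       [  0.        , 461.6247253 , 186.5327077 ],
       [  0.        ,   0.        ,   1.        ]]), 'rvec': array([ 2.2356478 , -2.17049264,  0.1060739 ]), 'tvec': array([-23.35898183, 543.86581011, 936.26883214])}
side {'intrinsics': array([[353.50693656,   0.        , 260.15828168],
       [  0.        , 353.50693656, 189.90760698],
       [  0.        ,   0.        ,   1.        ]]), 'rvec': array([ 2.32879151, -0.42880432,  0.15195985]), 'tvec': array([-535.09222181,  180.55558056,  589.33251431])}
{'clock': 0.1, 'qpos': array([ 1.15562848e+00,  3.53602290e-01,  1.63405949e+00,  1.42567842e-05,
        1.15520849e+00, -2.38262848e-03]), 'qvel': array([-0.00105393, -0.00068498, -0.0030689 ,  0.00255322,  0.00112331,
        0.00182678]), 'joint_efforts': array([ 1.11102345e-03, -6.06352901e+01, -3.42817104e+01, -1.80550308e-05,
        4.02762846e-03,  3.64388984e-05]), 'eef_pos': array([250.53371679, 572.10566903, 222.12226764]), 'tcp_rot': array([-3.14031507e+00, -1.60799207e-05,  2.72880166e+00]), 'contact_force': array([-0.61800354, -0.3141202 , -0.18436795]), 'wrist_torque': array([ 0.02703351,  0.03005162, -0.02282811]), 'opening': 1.0000154813037232}
```

View pics/top0.png

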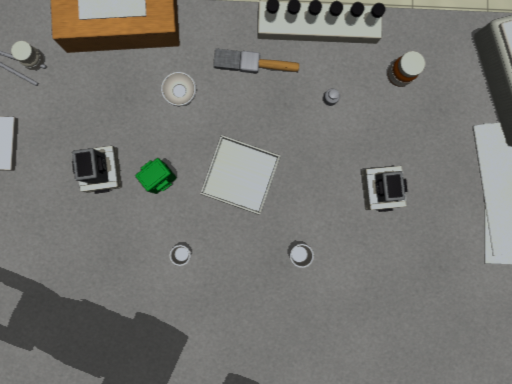

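View pics/side0.png

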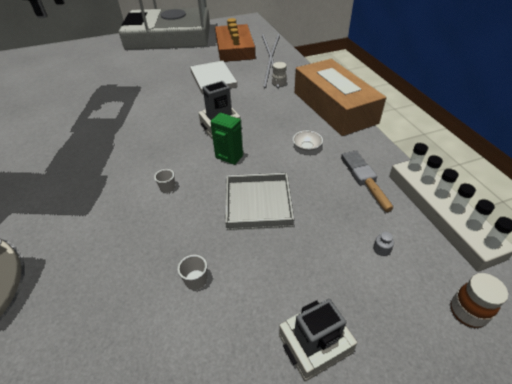

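The top view shows packs at about (87,165) and (393,186), with the green look-alike at (155,175) and the tray at (240,175). In the side view the packs are at (217,100) and (322,330). I'll measure heights and outlines from depth.

```bash
cat > h.py <<'E'
import numpy as np,cv2
from rig import vision
def cloud(n,d):
    c=vision.calibration(n);K=c["intrinsics"];R=cv2.Rodrigues(c["rvec"])[0];t=c["tvec"].ravel()
    v,u=np.mgrid[:d.shape[0],:d.shape[1]]
    P=np.stack([(u-K[0,2])/K[0,0]*d,(v-K[1,2])/K[1,1]*d,d],-1)
    W=(P-t)@R; W[d==0]=np.nan; return W
def rect(W,m):
    q=W[m][:,:2].astype(np.float32); (c,s,a)=cv2.minAreaRect(q); return len(q),np.round(c,1),np.round(s,1),round(a,1),np.round(np.median(q,0),1),round(float(np.median(W[m][:,2])),1)
E
python3 - <<'E'
from h import *
for n,bx in(("top",dict(L=(65,140,125,200),R=(360,155,412,215),G=(132,152,180,198),tray=(195,130,285,220))),("side",dict(far=(190,70,245,135),near=(275,295,360,375),G=(205,105,248,168),tray=(220,165,300,235)))):
    f=np.load(n+"0.npz");W=cloud(n,f["d"])
    for k,(a,b,c,e) in bx.items():
        m=np.zeros(f["d"].shape,bool);m[b:e,a:c]=1
        z=W[...,2]; print(n,k,np.histogram(z[m&(z>6)],bins=np.arange(5,135,5))[0])
        for lo,hi in((19,29),(36,47),(82,92),(108,124)):
            mm=m&(z>lo)&(z<hi)
            if mm.sum()>15: print(lo,hi,*rect(W,mm))
f=np.load("top0.npz");p=f["p"][135:200,60:190]
q=np.hstack([cv2.resize(f["p"][140:200,60:130],None,fx=6,fy=6),cv2.resize(f["p"][155:215,358:418],None,fx=6,fy=6)])
cv2.imwrite("pics/crop.png",q[:,:,::-1])
E
```

```text
top L [ 27  24  37  67  42  42 212 432  20  14  16  14  14  14  21  28  30  32
  84  37  32  81 563  38   0]
19 29 111 [562.5 273. ] [ 54.6 104.6] 67.4 [534.6 277.4] 23.4
36 47 638 [570.6 296.8] [84.3 73.9] 9.4 [556.7 275. ] 40.8
82 92 57 [564.  282.2] [29.3 64.9] 65.4 [563.2 274.3] 86.5
108 124 696 [570.6 297.5] [56.4 41.5] 9.5 [569.9 295.4] 117.1
top R [ 30  41  29  65  39  24 164 519  16  11  14  19  20  28  52 117 513  48
   0   0   0   0   0   0   0]
19 29 102 [ 545.1 -277.3] [89.1 51.8] 7.9 [ 519.5 -256.2] 23.2
36 47 687 [ 549.9 -288.3] [83.8 75.2] 6.8 [ 543.6 -268.3] 41.3
82 92 627 [ 550.1 -288.4] [55.8 54.8] 4.7 [ 549.4 -287.6] 87.6
top G [  2  10  18  17   6   6   4   9   5  10   6   6  15   6  18  28  86  11
  19 251 391   0   0   0   0]
19 29 28 [549.2 158.4] [25.3 61.9] 69.3 [543.5 155.7] 20.9
82 92 110 [558.7 168.1] [59.2 49.8] 24.1 [542.  162.3] 86.4
108 124 34 [557.7 174.6] [33.1 50.5] 41.5 [558.4 175.8] 108.7
top tray [560  49  47 342 150   0   0   0   0   0   0   0   0   0   0   0   0   0
   0   0   0   0   0   0   0]
19 29 506 [569.3   8.3] [130.1 130.5] 72.3 [571.3
[... 473 characters left out ...]
   0    0    0    0    0    0    0]
19 29 268 [ 535.9 -312.4] [ 52.1 108. ] 56.5 [ 510.1 -307.6] 22.1
36 47 1335 [ 550.4 -289.1] [83.9 74.4] 6.9 [ 528.4 -312.2] 39.4
82 92 1246 [ 550.6 -289.1] [55.9 41.7] 6.5 [ 549.2 -291. ] 85.9
side G [ 31  45  75  58  64  58 130  93  83  77  75  91  95  76  87  80  67  65
  61 248  45   0   0   0   0]
19 29 134 [538.9 211.5] [ 48.8 147.7] 23.8 [543.9 160.1] 24.1
36 47 237 [565.5 231.2] [180.3  85.2] 79.4 [549.8 265.4] 40.2
82 92 144 [551.4 200.3] [ 59.1 123.8] 13.7 [546.4 156.3] 86.3
side tray [185 219 241 443   0   0   0   0   0   0   0   0   0   0   0   0   0   0
   0   0   0   0   0   0   0]
19 29 492 [570.4   8.5] [133.1 129.8] 72.5 [569.2  -8.7] 22.0
```

View pics/crop.png

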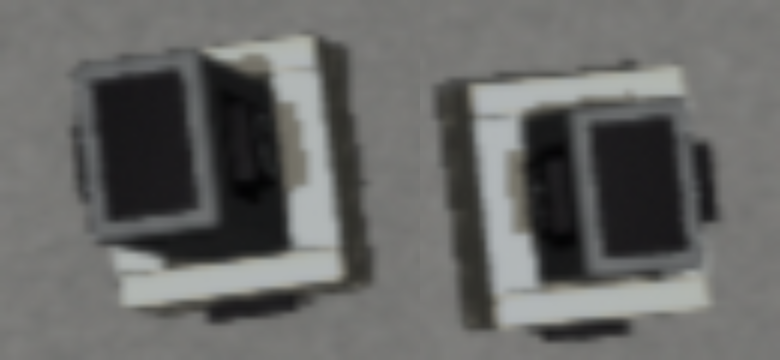

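The left pack (top view) is the tall one: top at z≈117, centre ≈(571.2, 297.1), long axis at 9.5°. The tray centre is ≈(570, 8), and the green look-alike stands between them at (558,168), about 105 mm high. First I'll turn to align the jaws.

Emit:
move_arm(plan=[[[0,0,0],-6.6,100],[[0,0,0],-6.6,100],[[0,0,0],-6.7,100],[[0,0,0],-6.6,100],[[0,0,0],-6.6,100]])

```text
clock: 0.52
eef_pos: [250.6, 572.2, 222.3]
tcp_rot: [-3.141, -0.001, -2.971]
contact_force: [0.4, -0.6, -0.3]
opening: 1.004
```

```bash
cat >> h.py <<'E'
from scipy.spatial.transform import Rotation as Ro
def to(*tgt,axis=99.5):
    from rig import r
    s=r.sense();R=Ro.from_euler("xyz",s["tcp_rot"]).as_matrix()
    y=np.degrees(np.arctan2(R[1,1],R[0,1]))
    print("t",round(s["clock"],2),"pos",s["eef_pos"].round(1),"rpy",np.degrees(s["tcp_rot"]).round(2),"tool-shift mm",(R.T@(np.array(tgt)-s["eef_pos"])).round(1),"yturn(tool)",round((y-axis+90)%180-90,2),"F",s["contact_force"].round(1),"open",round(s["opening"],3))
E
python3 -c "
from h import *
to(571.2,297.1,190)"
```

```text
t 0.52 pos [250.6 572.2 222.3] rpy [-1.7996e+02 -3.0000e-02 -1.7022e+02] tool-shift mm [-269.2 -325.5   32.4] yturn(tool) 0.28 F [ 0.4 -0.6 -0.3] open 1.004
```

Emit:
move_arm(plan=[[[-0.018,-0.0217,0.002],0,100],[[-0.018,-0.0217,0.002],0,100],[[-0.018,-0.0217,0.002],0,100],[[-0.018,-0.0217,0.002],0,100],[[-0.018,-0.0217,0.002],0,100]])

```text
clock: 0.93
eef_pos: [357.9, 479.2, 212.4]
tcp_rot: [-3.141, -0.0, -2.976]
contact_force: [0.6, 0.1, -0.8]
opening: 1.001
```

Emit:
move_arm(plan=[[[-0.018,-0.0217,0.002],0,100],[[-0.018,-0.0217,0.002],0,100],[[-0.018,-0.0217,0.002],0,100],[[-0.018,-0.0217,0.002],0,100],[[-0.018,-0.0217,0.002],0,100]])

```text
clock: 1.35
eef_pos: [464.6, 386.8, 202.4]
tcp_rot: [-3.141, -0.001, -2.977]
contact_force: [1.1, 0.4, -0.0]
opening: 1.001
```

Emit:
move_arm(plan=[[[-0.018,-0.0217,0.002],0,100],[[-0.018,-0.0217,0.002],0,100],[[-0.018,-0.0217,0.002],0,100],[[-0.018,-0.0217,0.002],0,100],[[0,0,0],0,100]])

```text
clock: 1.77
eef_pos: [552.1, 310.9, 194.0]
tcp_rot: [-3.14, 0.0, -2.979]
contact_force: [-0.5, -0.2, 1.1]
opening: 1.0
```

```bash
python3 -c "
from h import *
to(571.2,297.1,190)"
```

```text
t 1.77 pos [552.1 310.9 194. ] rpy [-1.7991e+02  2.0000e-02 -1.7070e+02] tool-shift mm [-16.6 -16.7   4. ] yturn(tool) -0.2 F [-0.5 -0.2  1.1] open 1.0
```

Emit:
move_arm(plan=[[[-0.0166,-0.0167,0.004],0,100],[[0,0,0],0,100],[[0,0,0],0,100]])

```text
clock: 2.02
eef_pos: [568.3, 300.0, 190.1]
tcp_rot: [-3.141, -0.001, -2.978]
contact_force: [0.2, 0.7, 0.4]
opening: 1.001
```

Run:
```python
from h import *
to(571.2,297.1,82)
q=[]
for n in("top","side"):
    p,d=vision.grab_frame(n);np.savez(n+"1.npz",p=p,d=d)
    q.append(cv2.resize(p[100:240,30:170] if n=="top" else p[30:170,150:290],(400,400)))
cv2.imwrite("pics/b.png",np.hstack(q)[:,:,::-1])
```

```text
t 2.02 pos [568.3 300.  190.1] rpy [-1.7999e+02 -7.0000e-02 -1.7063e+02] tool-shift mm [ -2.6  -3.3 108.1] yturn(tool) -0.13 F [0.2 0.7 0.4] open 1.001
```

View pics/b.png

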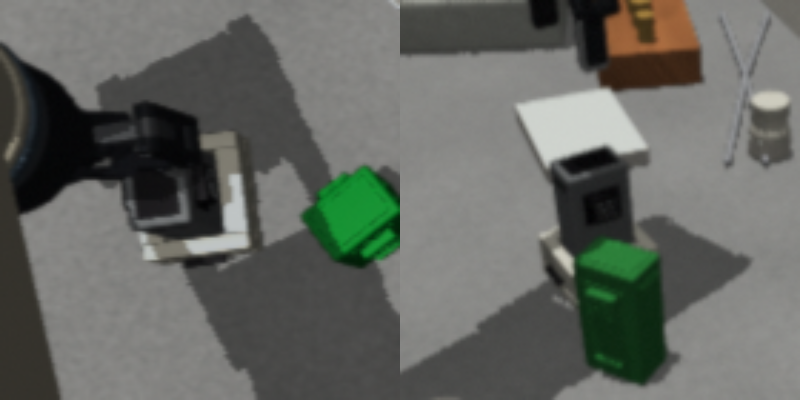

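The view shows the open gripper above the tall pack, with the green look-alike clear to its right. I'll correct the small offset and come down partway.

Emit:
move_arm(plan=[[[-0.0026,-0.0033,0.015],0,100],[[0,0,0.015],0,100],[[0,0,0.015],0,100],[[0,0,0],0,100],[[0,0,0],0,100]])

```text
clock: 2.53
eef_pos: [570.3, 298.0, 145.4]
tcp_rot: [-3.141, -0.002, -2.976]
contact_force: [-0.6, 0.1, 1.0]
opening: 0.999
```

Run:
```python
from h import *
to(571.2,297.1,82)
```

```text
t 2.53 pos [570.3 298.  145.4] rpy [-1.7998e+02 -1.0000e-01 -1.7050e+02] tool-shift mm [-0.8 -1.  63.4] yturn(tool) -0.0 F [-0.6  0.1  1. ] open 0.999
```

Emit:
move_arm(plan=[[[-0.0008,-0.001,0.008],0,100],[[0,0,0.012],0,100],[[0,0,0.012],0,100],[[0,0,0],0,100]])

```text
clock: 2.87
eef_pos: [570.8, 296.0, 111.0]
tcp_rot: [-3.14, -0.004, -2.977]
contact_force: [-0.7, -1.3, -0.0]
opening: 0.997
```

Emit:
move_arm(plan=[[[0,0,0.01],0,100],[[0,0,0.01],0,100],[[0,0,0.011],0,100],[[0,0,0],0,100],[[0,0,0],0,100]])

```text
clock: 3.28
eef_pos: [571.8, 296.4, 81.7]
tcp_rot: [-3.141, -0.002, -2.977]
contact_force: [-0.4, 0.1, 0.9]
opening: 1.0
```

Run:
```python
from h import *
to(571.2,297.1,82)
```

```text
t 3.28 pos [571.8 296.4  81.7] rpy [-1.7997e+02 -1.0000e-01 -1.7055e+02] tool-shift mm [ 0.5  0.8 -0.3] yturn(tool) -0.05 F [-0.4  0.1  0.9] open 1.0
```

Emit:
move_arm(plan=[[[0.0004,0.0006,0],0,75],[[0,0,0],0,70],[[0,0,0],0,65],[[0,0,0],0,60],[[0,0,0],0,55]], grip_force=45)

```text
clock: 3.7
eef_pos: [572.5, 297.5, 83.9]
tcp_rot: [3.141, 0.001, -2.977]
contact_force: [-1.3, -0.5, 6.0]
opening: 0.554
```

Emit:
move_arm(plan=[[[0,0,0],0,45],[[0,0,0],0,40],[[0,0,0],0,40],[[0,0,0],0,40],[[0,0,0],0,40]])

```text
clock: 4.12
eef_pos: [572.8, 297.4, 84.8]
tcp_rot: [3.141, 0.002, -2.976]
contact_force: [-2.3, -3.1, 13.6]
opening: 0.459
```

Run:
```python
from h import *
to(571.2,297.1,82)
```

```text
t 4.12 pos [572.8 297.4  84.8] rpy [ 1.7999e+02  1.3000e-01 -1.7054e+02] tool-shift mm [1.6 0.  2.8] yturn(tool) -0.04 F [-2.3 -3.1 13.6] open 0.459
```

Emit:
move_arm(plan=[[[0,0,-0.003],0,40],[[0,0,0],0,35],[[0,0,0],0,35]])

```text
clock: 4.37
eef_pos: [571.5, 297.2, 85.5]
tcp_rot: [-3.142, -0.001, -2.977]
contact_force: [0.1, 0.3, -4.6]
opening: 0.459
```

The fingers have stalled on the pack at 0.459. I'll lift gently and watch the force.

Emit:
move_arm(plan=[[[0,0,-0.003],0,35],[[0,0,-0.003],0,35],[[0,0,-0.003],0,35],[[0,0,0],0,35]])

```text
clock: 4.7
eef_pos: [572.2, 297.5, 95.4]
tcp_rot: [3.141, 0.001, -2.977]
contact_force: [0.1, 0.1, -3.1]
opening: 0.46
```

Run:
```python
from h import *
to(571.2,297.1,230)
q=[]
for n in("top","side"):
    p,d=vision.grab_frame(n);np.savez(n+"2.npz",p=p,d=d)
    q.append(cv2.resize(p[100:240,30:170] if n=="top" else p[30:170,150:290],(400,400)))
cv2.imwrite("pics/c.png",np.hstack(q)[:,:,::-1])
```

```text
t 4.7 pos [572.2 297.5  95.4] rpy [ 1.7998e+02  4.0000e-02 -1.7055e+02] tool-shift mm [   1.    -0.2 -134.6] yturn(tool) -0.05 F [ 0.1  0.1 -3.1] open 0.46
```

View pics/c.png

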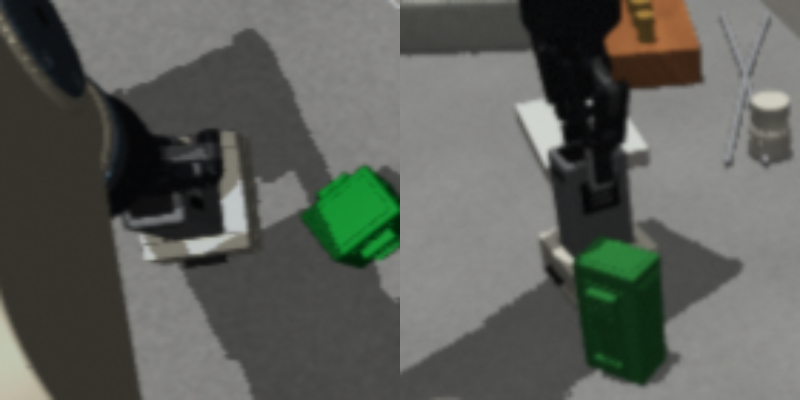

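The side crop shows the fingers on the upper part of the button face (about (600,190)). It isn't clear whether the pack rose with them, so I'll measure its top height.

Run:
```python
from h import *
for k in "12":
    f=np.load(f"side{k}.npz");W=cloud("side",f["d"]);z=W[...,2]
    m=(abs(W[...,0]-571)<32)&(abs(W[...,1]-297)<26)&(z>90)&(z<150)
    m[:, :]&=True
    print(k,np.histogram(z[m],bins=np.arange(90,150,3))[0])
    # left part of pack, away from finger: rows of top edge
    c=m.copy();c[:,:203]=0;c[:,211:]=0   # columns at left end of pack top
    print(np.histogram(z[c],bins=np.arange(90,150,3))[0])
f=np.load("top2.npz");W=cloud("top",f["d"]);z=W[...,2];p=f["p"].astype(int)
m=(z>100)&(z<140)&(W[...,0]<570)&(abs(W[...,0]-571)<32)&(abs(W[...,1]-297)<26)
print(np.histogram(z[m],bins=np.arange(99,140,3))[0])
```

```text
1 [ 26  28  43  27  31  33  28  43 143  50   0   0   0   0   0   0   0   0
   0]
[10  5  9  5  8  8  8 11 40  9  0  0  0  0  0  0  0  0  0]
2 [30 35 26 26 25 31 23 24 21 28 21 53 80 10  9 13  7 10  7]
[ 7 10  6  8  6 11  8  7  8  9  9 27 39  6  5  7  2  7  7]
[  8  11   6   5  14   9  11  11  37 131  55   1   0]
```

The pack's top has risen from about 117 to 127 with about 3 N of load, so the latch is free. I'll continue straight up to clear the green look-alike.

Emit:
move_arm(plan=[[[0,0,-0.008],0,35],[[0,0,-0.015],0,35],[[0,0,-0.02],0,35],[[0,0,-0.02],0,35],[[0,0,-0.02],0,35]])

```text
clock: 5.22
eef_pos: [571.7, 297.2, 179.0]
tcp_rot: [-3.141, -0.0, -2.977]
contact_force: [0.3, 0.5, -4.2]
opening: 0.46
```

Emit:
move_arm(plan=[[[0,0,-0.02],0,35],[[0,0,-0.02],0,35],[[0,0,-0.012],0,35],[[0,0,0],0,35],[[0,0,0],0,35]])

```text
clock: 5.63
eef_pos: [572.0, 297.3, 230.1]
tcp_rot: [3.141, 0.001, -2.977]
contact_force: [-0.4, -0.5, -4.4]
opening: 0.457
```

Run:
```python
from h import *
to(569.8,8.4,230)
```

```text
t 5.63 pos [572.  297.3 230.1] rpy [ 1.7998e+02  5.0000e-02 -1.7055e+02] tool-shift mm [  49.6 -284.7   -0. ] yturn(tool) -0.05 F [-0.4 -0.5 -4.4] open 0.457
```

Emit:
move_arm(plan=[[[0.0017,-0.01,0],0,35],[[0.0035,-0.02,0],0,35],[[0.0035,-0.02,0],0,35],[[0.0035,-0.02,0],0,35],[[0.0035,-0.02,0],0,35]])

```text
clock: 6.05
eef_pos: [570.0, 204.0, 227.9]
tcp_rot: [-3.141, -0.003, -2.976]
contact_force: [0.8, -0.3, -3.4]
opening: 0.454
```

Emit:
move_arm(plan=[[[0.0035,-0.02,0],0,35],[[0.0035,-0.02,0],0,35],[[0.0035,-0.02,0],0,35],[[0.0035,-0.02,0],0,35],[[0.0035,-0.02,0],0,35]])

```text
clock: 6.47
eef_pos: [569.0, 102.6, 228.0]
tcp_rot: [-3.141, -0.003, -2.977]
contact_force: [0.3, 0.3, -4.8]
opening: 0.458
```

Emit:
move_arm(plan=[[[0.0035,-0.02,0],0,35],[[0.0035,-0.02,0],0,35],[[0.0035,-0.02,0],0,35],[[0.0023,-0.0135,0],0,35],[[0,0,0],0,35]])

```text
clock: 6.88
eef_pos: [568.8, 27.0, 228.5]
tcp_rot: [-3.141, -0.002, -2.979]
contact_force: [-0.1, 0.0, -3.4]
opening: 0.462
```

Emit:
move_arm(plan=[[[0,0,0],0,35],[[0,0,0],0,35]])

```text
clock: 7.05
eef_pos: [569.4, 30.1, 229.2]
tcp_rot: [3.141, -0.001, -2.977]
contact_force: [-0.6, -0.0, -3.5]
opening: 0.459
```

Run:
```python
from h import *
to(569.8,8.4,100)
p,d=vision.grab_frame("side");cv2.imwrite("pics/d.png",p[:,:,::-1]);W=cloud("side",d);z=W[...,2]
m=(abs(W[...,0]-570)<45)&(abs(W[...,1]-8)<45)&(z>60)&(z<275)
print(np.histogram(z[m],bins=np.arange(100,275,5)))
```

```text
t 7.05 pos [569.4  30.1 229.2] rpy [ 1.7997e+02 -5.0000e-02 -1.7057e+02] tool-shift mm [  3.1 -21.5 129.2] yturn(tool) -0.07 F [-0.6 -0.  -3.5] open 0.459
(array([  0,   0,   0,   0,   0,   0,   0,   0,   0,   0,   0,  52,  85,
        82,  88,  85,  92,  94,  94,  91, 100,  99,  92,  99, 105,  99,
       106,  92,  94, 105, 121, 197, 237,  72]), array([100, 105, 110, 115, 120, 125, 130, 135, 140, 145, 150, 155, 160,
       165, 170, 175, 180, 185, 190, 195, 200, 205, 210, 215, 220, 225,
       230, 235, 240, 245, 250, 255, 260, 265, 270]))
```

View pics/d.png

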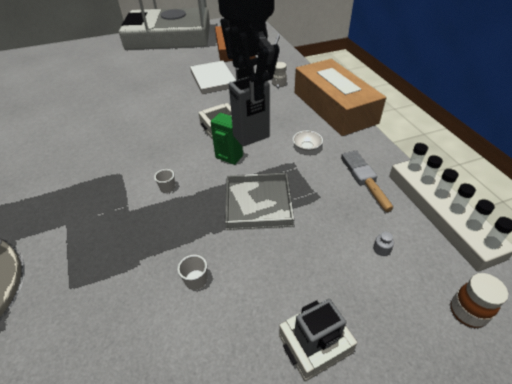

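The pack is held upright at around (252,110), with its underside at z≈156, so it sits about 73.5 mm below the TCP. The green look-alike and the short pack haven't moved. I'll centre over the tray and lower.

Emit:
move_arm(plan=[[[0.0016,-0.0105,0],0,35],[[0.0015,-0.011,0.01],0,35],[[0,0,0.02],0,35],[[0,0,0.02],0,35],[[0,0,0.02],0,35]])

```text
clock: 7.52
eef_pos: [570.1, 7.4, 158.5]
tcp_rot: [-3.141, 0.0, -2.977]
contact_force: [-0.1, 1.0, -4.4]
opening: 0.459
```

Emit:
move_arm(plan=[[[0,0,0.02],0,35],[[0,0,0.015],0,35],[[0,0,0.01],0,35],[[0,0,0],0,35],[[0,0,0],0,35]])

```text
clock: 7.93
eef_pos: [570.0, 7.9, 114.4]
tcp_rot: [3.142, -0.001, -2.977]
contact_force: [-0.4, -0.9, -3.5]
opening: 0.46
```

Run:
```python
from h import *
to(569.8,8.4,77.5)
p,d=vision.grab_frame("side");W=cloud("side",d);z=W[...,2]
for b in (20,):
  m=(abs(W[...,0]-570)<40)&(abs(W[...,1]-8)<35)&(z>28)&(z<140)
  print(np.histogram(z[m],bins=np.arange(20,60,3))[0], np.nanpercentile(W[m],[1,99],axis=0).round(1))
```

```text
t 7.93 pos [570.    7.9 114.4] rpy [ 1.8000e+02 -6.0000e-02 -1.7055e+02] tool-shift mm [ 0.1  0.6 36.9] yturn(tool) -0.05 F [-0.4 -0.9 -3.5] open 0.46
[ 0  0  0  0  0  0  1 17 36 42 34 35 38] [[539.  -23.   43.6]
 [598.4  19.9 139.1]]
```

Emit:
move_arm(plan=[[[0,0,0.012],0,35],[[0,0,0.01],0,35],[[0,0,0.007],0,35],[[0,0,0.003],0,35],[[0,0,0],0,35]])

```text
clock: 8.4
eef_pos: [569.4, 8.1, 81.7]
tcp_rot: [3.141, -0.002, -2.977]
contact_force: [-0.2, -0.6, -3.9]
opening: 0.459
```

Emit:
move_arm(plan=[[[0,0,0.001],0,35],[[0,0,0.001],0,35],[[0,0,0.001],0,35],[[0,0,0],0,35]])

```text
clock: 8.73
eef_pos: [570.3, 8.1, 79.9]
tcp_rot: [-3.142, 0.0, -2.977]
contact_force: [-0.5, -0.4, -4.1]
opening: 0.458
```

Emit:
move_arm(plan=[[[0,0,0.001],0,35],[[0,0,0.001],0,35],[[0,0,0],0,35]])

```text
clock: 8.98
eef_pos: [570.2, 8.1, 77.7]
tcp_rot: [3.142, -0.0, -2.977]
contact_force: [0.3, -0.3, -4.2]
opening: 0.458
```

Emit:
move_arm(plan=[[[0,0,0.001],0,35],[[0,0,0],0,35],[[0,0,0],0,35]])

```text
clock: 9.23
eef_pos: [570.5, 8.1, 77.0]
tcp_rot: [-3.141, 0.001, -2.977]
contact_force: [0.3, 0.8, -1.9]
opening: 0.461
```

Contact is starting, as the load has dropped to about 2 N. Down a little more.

Emit:
move_arm(plan=[[[0,0,0.0007],0,35],[[0,0,0],0,35],[[0,0,0],0,35]])

```text
clock: 9.48
eef_pos: [570.6, 8.0, 76.9]
tcp_rot: [-3.141, 0.001, -2.977]
contact_force: [-2.1, -1.3, 4.3]
opening: 0.462
```

Emit:
move_arm(plan=[[[0,0,0],0,46],[[0,0,0.0005],0,50],[[0,0,0.0005],0,54],[[0,0,0.0005],0,58],[[0,0,0],0,62]], grip_force=20)

```text
clock: 9.9
eef_pos: [570.1, 8.1, 74.3]
tcp_rot: [3.141, -0.0, -2.977]
contact_force: [0.3, 0.8, -3.7]
opening: 0.62
```

Emit:
move_arm(plan=[[[0,0,0],0,70],[[0,0,0],0,80],[[0,0,0],0,100],[[0,0,0],0,100],[[0,0,0],0,100]])

```text
clock: 10.32
eef_pos: [570.3, 8.1, 74.7]
tcp_rot: [-3.142, 0.0, -2.977]
contact_force: [-1.0, 0.2, 0.3]
opening: 1.003
```

Run:
```python
from h import *
to(569.8,8.4,230)
p,d=vision.grab_frame("side");cv2.imwrite("pics/e.png",cv2.resize(p[100:260,160:340],None,fx=3,fy=3)[:,:,::-1])
```

```text
t 10.32 pos [570.3   8.1  74.7] rpy [-1.8000e+02  1.0000e-02 -1.7055e+02] tool-shift mm [   0.4    0.4 -155.3] yturn(tool) -0.05 F [-1.   0.2  0.3] open 1.003
```

View pics/e.png

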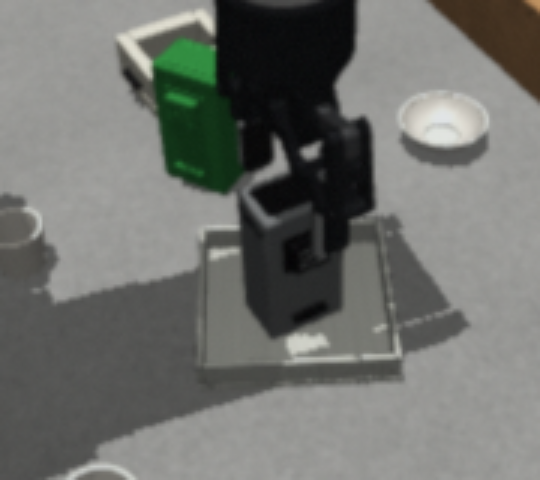

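The pack stands upright in the tray (about (290,260) in the crop), and the fingers are open and clear of both buttons. I'll withdraw straight up.

Emit:
move_arm(plan=[[[0,0,-0.005],0,100],[[0,0,-0.01],0,100],[[0,0,-0.015],0,100],[[0,0,-0.02],0,100],[[0,0,-0.025],0,100]])

```text
clock: 10.78
eef_pos: [569.5, 8.1, 150.3]
tcp_rot: [3.141, -0.002, -2.977]
contact_force: [0.4, -0.4, 0.5]
opening: 1.002
```

Emit:
move_arm(plan=[[[0,0,-0.025],0,100],[[0,0,-0.025],0,100],[[0,0,-0.02],0,100],[[0,0,0],0,100],[[0,0,0],0,100]])

```text
clock: 11.2
eef_pos: [571.1, 8.1, 221.7]
tcp_rot: [-3.141, 0.004, -2.977]
contact_force: [-0.4, 0.4, -0.1]
opening: 0.998
```

Run:
```python
from h import *
to(569.8,8.4,230)
p,d=vision.grab_frame("side");cv2.imwrite("pics/f.png",p[:,:,::-1]);W=cloud("side",d);z=W[...,2]
m=(abs(W[...,0]-570)<50)&(abs(W[...,1]-8)<50)
t=m&(z>104)&(z<115);print("top",*rect(W,t),np.histogram(z[m],bins=np.arange(85,130,3))[0])
s=(abs(W[...,0]-550)<45)&(abs(W[...,1]+289)<45)&(z>82)&(z<95);print("short",*rect(W,s))
```

```text
t 11.2 pos [571.1   8.1 221.7] rpy [-179.97    0.2  -170.55] tool-shift mm [ 1.2  0.5 -8.3] yturn(tool) -0.05 F [-0.4  0.4 -0.1] open 0.998
top 454 [568.7   7.5] [55.  40.3] 9.8 [567.    4.9] 108.0 [ 57  60  44  42  43  41  63 332  77   0   0   0   0   0]
short 1254 [ 550.5 -289.2] [56.  41.5] 6.9 [ 548.9 -291.2] 85.8
```

View pics/f.png

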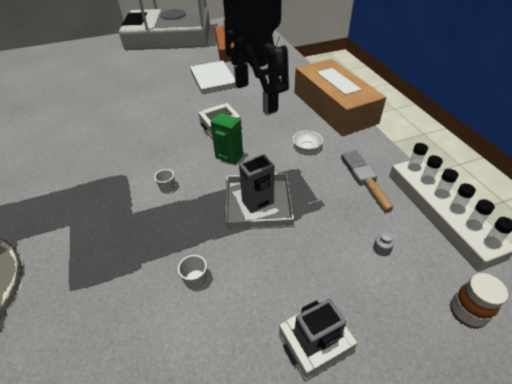

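The tall pack stands upright in the tray at (257,183), the gripper is clear above it, and the short pack is still in its charger at (320,330).

```bash
python3 -c "
from rig import ticket
print(ticket.sign_off())"
```

```text
the job is handed in; nothing more can be done
None
```

The tall pack is standing upright and released in the middle of the tray, and I handed the job in at about 11.3 s of the 38 s allowed. I squeezed both its buttons, lifted it straight out of its charger, carried it over the green look-alike and lowered it slowly until it touched the tray floor.

- **Tall pack:** its top is level at z≈108 mm (4 mm tray floor plus about 105 mm). It is centred at (569, 8), against a tray centre of about (570, 8).
- **Gripper:** it is open about 130 mm above the pack's grasp height, with contact force near 0 N.
- **Short pack and green look-alike:** the short pack's position is unchanged in its charger. The look-alike stands where it was, judged by eye in the last picture.
- **Disagreement:** the opening read 0.46 with the pack gripped, where I expected about 0.52 for buttons pressed home. The pack lifted freely with only its own weight on the wrist (3–4 N), so I took the buttons as fully pressed.

No other check failed. I viewed 8 of the 10 budgeted pictures.

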